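# Push the tablet tub home into the rail corner

## Task

Push the flat lidded tub of washing tablets along the worktop into the corner made by the low back rail and the upright end stop, so that its long side sits flush against the rail and its short end is right up against the stop. Push it with the fingertips or the outside of the fingers only: do not lift or tip it. Leave everything else on the worktop where it stands, and finish with the hand clear.

Things in the scene. Friction and masses are not known exactly. Their poses are not given: they have to be found in the camera images.
- tub: The tub to push: a closed box, white with a flat grey lid, 92 mm (own x) by 140 mm (own y) by 50 mm high, 0.35 to 0.65 kg, loose; sliding it takes 3 to 8 N, up to 15 N at first touch or along the rail. Origin: centre of its underside. It starts on the open worktop between rail and robot, turned up to 25 degrees from the rail. Either long side may end against the rail.
- rail: The low back rail: a fixed straight aluminium bar, 12 mm thick (own x), 520 mm long (own y), 40 mm high. Origin: centre of the bar's underside. Its flat front face, which faces the robot, is at own x = -6 mm. Own +x points away from the robot. A 4 mm thick foot lies on the worktop behind it.
- stop: The end stop: a fixed upright aluminium plate, 120 mm long (own x, square to the rail), 12 mm thick (own y), 45 mm high, standing against the rail's front face near its left or right end (differs per run), 215 mm from the rail's middle. Origin: centre of its underside, 66 mm before the rail's. The tub's end goes against the face towards the rail's middle, 6 mm from its centre.
- dish: A bystander, fixed: low white soap dish with a bar of soap, 110 mm (own x) by 60 mm (own y) by 25 mm high, standing before the rail at the end away from the stop, 215 mm from the rail's middle. Origin: centre of its underside.
- tumbler: A bystander, loose: open tumbler, 70 mm wide, 95 mm high; stands nearer the robot than the rail, to the left or right of the tub (trades places with the jar). Origin: centre of its underside.
- jar: A bystander, loose: screw-lid jar, 64 mm wide, 60 mm high; stands nearer the robot than the rail, to the left or right of the tub (trades places with the tumbler). Origin: centre of its underside.
- brush: A bystander, loose: wooden nail brush, 40 x 95 x 36 mm high; lies beyond one end of the rail, off to one side (trades places with the tin). Origin: centre of its underside.
- tin: A bystander, loose: flat round tin, 70 mm wide, 30 mm high; lies beyond one end of the rail, off to one side (trades places with the brush). Origin: centre of its underside.
Things that resemble listed ones, but are neither listed nor needed, are in the scene too. What is shaped like the tub but blue is not meant.

How it is judged:
By the outcome, as a careful person would: the job done as asked, in the order asked, and still so for the second after the job is handed in, with the robot touching nothing.
It also fails if it takes over 64 s, if anything falls off the work surface, if the arm or the gripper's body presses on something with over 40 N, if the wrist force passes 120 N, or if a joint passes its speed limit or range.

## Robot

A 7-joint arm with a two-finger parallel gripper is mounted at the origin on the work surface. World frame = base frame: x ahead of the robot, y to its left, z up, the work surface at z = 0. Lengths are in m, angles in rad, forces in N, time in s.
With the tool pointing down it reaches from about 0.425 to 1.025 m from the base axis. Payload 3.6 kg.
Tool frame: the origin (TCP) lies between the finger pads; the fingertips stand 17 mm ahead of it and the grasp point (between the pads) lies 2 mm behind it; z points along the fingers, y is the line along which they close (so a half turn about z gives the same grasp; the last joint's range is limited). The gripper opens to 85 mm and grips with 20 to 120 N. Pads are 22 mm wide; open, the fingers measure 114 mm over their backs; the gripper's body (76 mm by 85 mm) begins 54 mm behind the grasp point. The pads swing forward as they close: fully open they stand 13 mm farther back than shut.
Start: joints at [1.196, 0.591, 0.048, 1.609, -0.033, 0.943, -0.034], TCP at [0.202, -0.696, 0.248] pointing down, gripper open.
Joint ranges: [-2.69, 2.69], [-0.47, 2.24], [-1.27, 1.36], [0.19, 2.51], [-1.53, 4.68], [0.08, 2.07], [-3.09, 3.09]. Speed limits (rad/s): [2.57, 2.57, 3.14, 3.14, 3.14, 3.14, 3.14].

## Interface

Orientations are given as a rotation vector (axis times angle).
In Python, from workcell import * gives the robot as it stands. Calls block until the motion is done:
- move_ptp(position, orientation): joint-space move of the TCP to a pose.
- move_linear(position, speed=0.15, ori=None): straight line of the TCP; ori=None keeps the orientation; speed is the mean speed in m/s.
- set_joints(angles): joint-space move.
- open_gripper() and gripper_close(strength=None): open the fingers fully, or close them until they stop; strength is the grip in N (None keeps the last).
- pause(seconds).
- ik(position, orientation): joint angles nearest the present ones, or None.
- get_obs(): the state.
- get_image(name): name is "scene" or "top" or "wrist"; returns a dict with "image" (420x560x3 uint8, red, green, blue), "depth" (420x560 float32, m along the optical axis (not along the pixel's ray), 0 where there is no reading), "camera_matrix" (3x3 intrinsics, pixels), "rvec" (rotation vector, rad) and "tvec" (3), from world to camera coordinates, as OpenCV has them. Camera axes: x right, y down, z forward; pixel columns grow to the right and rows downward; lengths in m; the calibration is good to about 2 mm. A picture is of the moment at which its call begins.
A pose or a line that the arm cannot do raises IKError and nothing moves.
- sign_off(): hands the job in; it is judged then, once.
The state is a dict: "time_s": time; "joint_pos": joint angles; "qd": joint speeds; "effort": joint torques, N m; "tool_pos": TCP position; "tool_rot": TCP orientation; "wrist_force": force on the tool from outside, world axes, zero at the start; "torque": the same for the moment, N m; "opening": finger opening in m; "finger_force": force on a finger pad.
Only numpy, scipy, OpenCV 4.12 (cv2) and the standard library are available. Lean on these libraries where they do the work, as an engineer would, in place of code of your own. Each camera call takes 0.05 s, during which the arm holds its last target. There are 200 camera calls.

## Working session

There is one attempt and no reset: what is moved stays moved. The work goes in short steps, each a Python script; the robot and the scene stay as the last script left them, time stands still between calls to the robot, and variables do not carry over. Pictures are saved under pics/ and viewed, at most 10 in all, crops included, and the job is handed in when it is done.

```bash
mkdir -p pics; ls; python3 - <<'E'
from workcell import *
import cv2
for n in("top","scene"):
    d=get_image(n); cv2.imwrite(f"pics/{n}0.png",d["image"][:,:,::-1])
    print(n,d["camera_matrix"].tolist(),d["rvec"],d["tvec"])
o=get_obs();print(o["time_s"],o["tool_pos"],o["tool_rot"],o["wrist_force"])
E
```

```text
pics
top [[521.0305585681418, 0.0, 281.98771502910756], [0.0, 521.0305585681418, 210.62040396261807], [0.0, 0.0, 1.0]] [ 2.16989725 -2.1782998   0.116173  ] [-0.01947268  0.46434174  1.30012884]
scene [[494.11006040752665, 0.0, 279.14712156308303], [0.0, 494.11006040752665, 208.94884644399704], [0.0, 0.0, 1.0]] [ 1.42801137  1.90408677 -1.02866807] [ 0.13058704 -0.21305877  1.86723127]
0.1 [ 0.20139293 -0.69571139  0.24724937] [-3.10845666e+00 -4.41014949e-01  6.63388954e-04] [-0.27673535  0.24116631 -0.08453952]
```

View pics/top0.png

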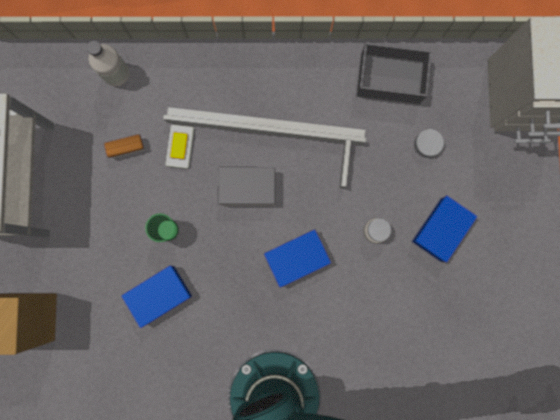

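View pics/scene0.png

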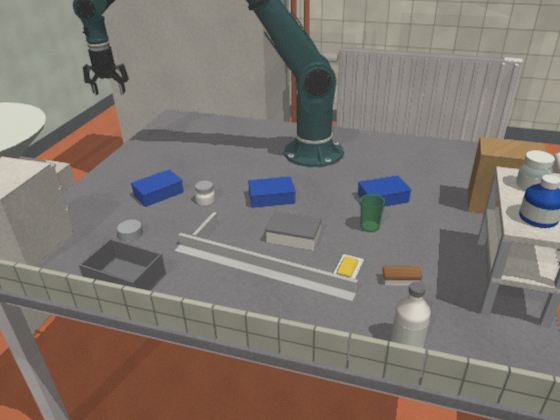

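The top view shows the grey-lidded tub at about (247,186). The rail runs from (165,113) to (365,136), and the stop is on the right at (346,163). The dish is at (179,147), the tumbler at (162,228), the jar at (378,231), and a blue decoy sits at (297,258). Next I'll measure with depth.

```bash
cat > h.py <<'E'
from workcell import *
import cv2, numpy as np
def world(d):
    R=cv2.Rodrigues(np.array(d["rvec"]))[0]; K=d["camera_matrix"]; z=d["depth"]
    v,u=np.mgrid[:z.shape[0],:z.shape[1]]
    P=np.stack([(u-K[0,2])/K[0,0]*z,(v-K[1,2])/K[1,1]*z,z],-1)
    P=(P-np.array(d["tvec"]).ravel())@R
    P[z==0]=np.nan
    return P
def blob(P,px,lo,hi):
    """world minAreaRect of the connected height-band region at pixel px(u,v)"""
    m=((P[...,2]>lo)&(P[...,2]<hi)).astype(np.uint8)
    n,l,s,c=cv2.connectedComponentsWithStats(m,connectivity=4)
    k=l[px[1],px[0]]
    if k==0: return None
    q=P[l==k]; r=cv2.minAreaRect(q[:,:2].astype(np.float32)*1000)
    return np.round(cv2.boxPoints(r)).tolist(),np.round(r[0],1),np.round(r[1],1),round(r[2],1),np.median(q[:,2]).round(4),len(q)
E
python3 - <<'E'
from h import *
d=get_image("top");P=world(d)
for n,px,lo,hi in [("tub",(247,186),.042,.06),("rail",(265,123),.034,.0425),("stop",(347,163),.034,.06),("dish",(170,160),.012,.06),("tumbler",(162,228),.02,.12),("jar",(378,231),.045,.08),("blue",(297,258),.02,.07)]:
    print(n,P[px[1],px[0]].round(3),blob(P,px,lo,hi))
print(np.nanstd(P[280:320,350:400,2]),np.nanmedian(P[280:320,350:400,2]))
for c in range(170,365,15):
    a=P[95:150,c]; k=a[:,2]>.03; print(c,a[k][:, :].mean(0).round(4) if k.any() else None,k.sum(), a[k][[0,-1],0].round(4))
E
```

```text
tub [0.524 0.066 0.051] ([[480.0, 1.0], [573.0, 1.0], [573.0, 139.0], [480.0, 139.0]], array([526.4,  70.1]), array([138.2,  92.4]), 90.0, np.float64(0.0508), 2064)
rail [0.698 0.022 0.   ] None
stop [ 0.582 -0.186  0.044] ([[519.0, -218.0], [651.0, -234.0], [713.0, 281.0], [581.0, 297.0]], array([615.8,  31.2]), array([518.6, 133.1]), 83.1, np.float64(0.0406), 1240)
dish [0.598 0.267 0.011] None
tumbler [0.422 0.285 0.008] None
jar [ 0.409 -0.256  0.065] ([[387.0, -284.0], [442.0, -285.0], [442.0, -231.0], [387.0, -231.0]], array([ 414.4, -257.7]), array([53.7, 54.8]), 89.5, np.float64(0.0602), 419)
blue [ 0.344 -0.058  0.051] ([[272.0, -12.0], [332.0, -140.0], [417.0, -100.0], [357.0, 28.0]], array([344.6, -56.2]), array([ 93.6, 141.2]), 25.0, np.float64(0.051), 2169)
0.0027013891549982675 0.0003823190946280365
170 [0.7024 0.2635 0.0387] 6 [0.7084 0.6977]
185 [0.6917 0.2252 0.0386] 7 [0.7023 0.6611]
200 [0.6943 0.1869 0.0394] 4 [0.6991 0.6901]
215 [0.6884 0.1484 0.0413] 6 [0.6945 0.6826]
230 [0.6851 0.1105 0.0389] 5 [0.6906 0.6812]
245 [0.6797 0.0722 0.0392] 5 [0.6853 0.6754]
260 [0.6757 0.034  0.0393] 6 [0.6832 0.6697]
275 [ 0.6701 -0.0042  0.0406] 6 [0.6763 0.6656]
290 [ 0.6649 -0.0424  0.0403] 6 [0.6712 0.6604]
305 [ 0.6611 -0.0806  0.0392] 5 [0.6662 0.6578]
320 [ 0.6574 -0.1189  0.0383] 6 [0.6636 0.6519]
335 [ 0.6526 -0.1573  0.0361] 6 [0.6588 0.6476]
350 [ 0.6474 -0.1948  0.0413] 5 [0.6526 0.6429]
```

```bash
cat >> h.py <<'E'
C=np.array([.675,.0245]); A=-np.arctan(.1195); RX=np.array([np.cos(A),np.sin(A)]); RY=np.array([-np.sin(A),np.cos(A)])
ORI=(np.pi*np.array([np.cos(A/2),np.sin(A/2),0])).tolist()
def W(x,y,z): return [*(C+x*RX+y*RY),z]          # rail frame -> world
def rail(p): e=np.array(p)[:2]-C; return np.array([e@RX,e@RY]).round(4)
def force(): 
    f=np.array(get_obs()["wrist_force"]); return np.array([f[:2]@RX,f[:2]@RY,f[2]])
def push(a,b,z,step,limit,speed=.03):
    """straight push a->b (rail frame) in steps, until the resisting force exceeds limit"""
    a,b=np.array(a),np.array(b); L=np.linalg.norm(b-a); u=(b-a)/L; f0=force(); s=0;log=[]
    while s<L:
        s=min(L,s+step); move_linear(W(*(a+s*u),z),speed=speed); f=force()-f0
        log.append((round(s*1000),(-f[:2]@u).round(1)))
        if -f[:2]@u>limit: break
    o=get_obs(); print(log[-14:],"f",f.round(1),"tcp",rail(o["tool_pos"]),np.round(o["tool_pos"][2],4),"t",o["time_s"])
    return a+s*u
E
python3 - <<'E'
from h import *
x0,y=-.245,.028
move_ptp(W(x0,y,.15),ORI); print(get_obs()["time_s"])
move_linear(W(x0,y,.035),speed=.15)
p=push((x0,y),(-.125,y),.035,.02,30,.06)
p=push(p,(-.100,y),.035,.003,18)
cv2.imwrite("pics/t1.png",get_image("top")["image"][60:300,130:450,::-1].repeat(2,0).repeat(2,1))
E
```

```text
3.025
[(20, np.float64(0.2)), (40, np.float64(-0.1)), (60, np.float64(0.3)), (80, np.float64(1.1)), (100, np.float64(-0.0)), (120, np.float64(0.7))] f [-0.7  1.1  1.3] tcp [-0.124   0.0281] 0.0351 t 6.8417
[(3, np.float64(3.6)), (6, np.float64(2.7)), (9, np.float64(2.2)), (12, np.float64(0.5)), (15, np.float64(1.1)), (18, np.float64(4.9)), (21, np.float64(10.5)), (24, np.float64(14.7)), (25, np.float64(15.9))] f [-15.9   0.1  11.4] tcp [-0.1095  0.0277] 0.0345 t 9.0917
```

View pics/t1.png

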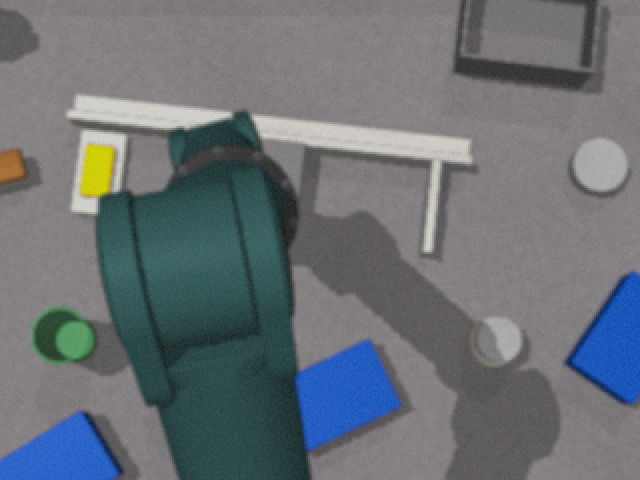

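The arm hides the tub here (around (230,170)). The TCP stalled at rail x = -0.1095, which is exactly where the tub would be flush with the rail. Next is the slide along the rail.

```bash
python3 - <<'E'
from h import *
move_linear(W(-.14,.028,.035)); move_linear(W(-.14,.028,.15),speed=.2)
P=world(get_image("top"))
gripper_close(20)
move_linear(W(-.055,.135,.15),speed=.2); move_linear(W(-.055,.135,.035),speed=.15)
o=get_obs(); print(o["opening"],o["time_s"])
p=push((-.055,.135),(-.055,-.040),.035,.02,30,.06)
p=push(p,(-.055,-.07),.035,.003,17)
p=push(p,(-.055,p[1]+.03),.035,.03,99)
move_linear(W(-.055,p[1],.15),speed=.2)
move_linear(W(-.20,.10,.25),speed=.3)
d=get_image("top"); cv2.imwrite("pics/t2.png",d["image"][60:300,130:450,::-1].repeat(2,0).repeat(2,1))
E
```

```text
-9.383023548859666e-05 12.85
[(20, np.float64(0.8)), (40, np.float64(-1.2)), (60, np.float64(0.7)), (80, np.float64(0.3)), (100, np.float64(-0.3)), (120, np.float64(0.2)), (140, np.float64(-0.3)), (160, np.float64(-0.6)), (175, np.float64(-0.5))] f [ 0.1 -0.5 -1. ] tcp [-0.0551 -0.0415] 0.035 t 17.1167
[(3, np.float64(0.8)), (6, np.float64(2.3)), (9, np.float64(3.2)), (12, np.float64(1.7)), (15, np.float64(2.1)), (18, np.float64(5.8)), (21, np.float64(10.6)), (24, np.float64(13.3)), (27, np.float64(17.9))] f [-1.3 17.9 -0.9] tcp [-0.0548 -0.0569] 0.0352 t 19.3667
[(30, np.float64(17.5))] f [  1.2 -17.5   0.5] tcp [-0.055  -0.0374] 0.035 t 20.5167
```

View pics/t2.png

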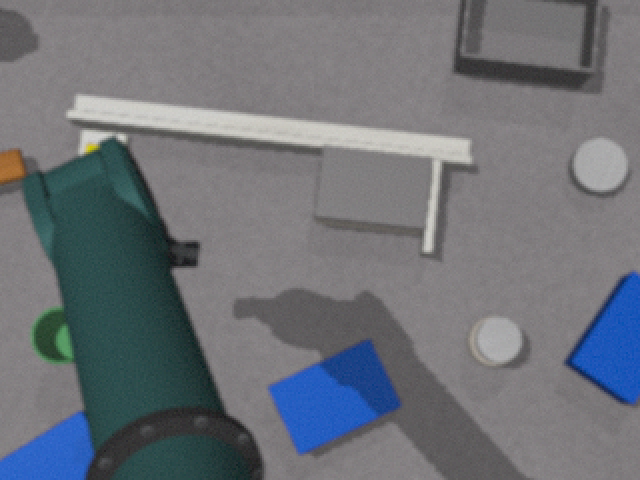

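The tub (crop pixels 317–435, 148–228) sits in the corner. One light seating press on each side with the hand will close any small gap, and then I'll check.

```bash
python3 - <<'E'
from h import *
open_gripper()
y=-.132
move_linear(W(-.15,y,.15),speed=.25); move_linear(W(-.15,y,.035),speed=.15)
p=push((-.15,y),(-.116,y),.035,.034,30,.06); p=push(p,(-.098,y),.035,.003,16)
move_linear(W(-.15,y,.035),speed=.1); move_linear(W(-.15,y,.15),speed=.2)
gripper_close(20)
move_linear(W(-.055,-.02,.15),speed=.25); move_linear(W(-.055,-.02,.035),speed=.15)
p=push((-.055,-.02),(-.055,-.048),.035,.028,30,.06); p=push(p,(-.055,-.07),.035,.003,13)
move_linear(W(-.055,-.02,.035),speed=.1); move_linear(W(-.055,-.02,.15),speed=.2)
move_linear(W(-.22,.15,.25),speed=.3)
d=get_image("top");P=world(d)
print(get_obs()["time_s"],blob(P,(310,150),.0445,.06),W(-.052,-.139,0))
s=get_image("scene")["image"]
i=cv2.resize(d["image"][115:190,270:370,::-1],(800,600),interpolation=cv2.INTER_CUBIC); j=cv2.resize(s[190:290,160:310,::-1],(800,533),interpolation=cv2.INTER_CUBIC)
cv2.imwrite("pics/a.png",i);cv2.imwrite("pics/b.png",j)
E
```

```text
[(34, np.float64(-1.4))] f [ 1.4 -0.9 -0.1] tcp [-0.1164 -0.132 ] 0.0349 t 25.7833
[(3, np.float64(-1.0)), (6, np.float64(0.6)), (9, np.float64(6.0)), (12, np.float64(9.4)), (15, np.float64(13.2)), (18, np.float64(17.0))] f [-17.    1.4  12.1] tcp [-0.1096 -0.1323] 0.0338 t 27.2833
[(28, np.float64(-1.5))] f [ 0.4 -1.5 -0.5] tcp [-0.055  -0.0483] 0.035 t 31.7083
[(3, np.float64(0.8)), (6, np.float64(1.5)), (9, np.float64(2.0)), (12, np.float64(6.6)), (15, np.float64(10.8)), (18, np.float64(15.5))] f [-1.3 15.5 -0.1] tcp [-0.055  -0.0569] 0.0352 t 33.2083
35.6 ([[525.0, -179.0], [646.0, -195.0], [665.0, -44.0], [545.0, -28.0]], array([ 595.4, -111.4]), array([152.4, 121.4]), 82.5, np.float64(0.0507), 2140) [np.float64(0.6068742024264243), np.float64(-0.10734792643407096), 0]
```

View pics/a.png

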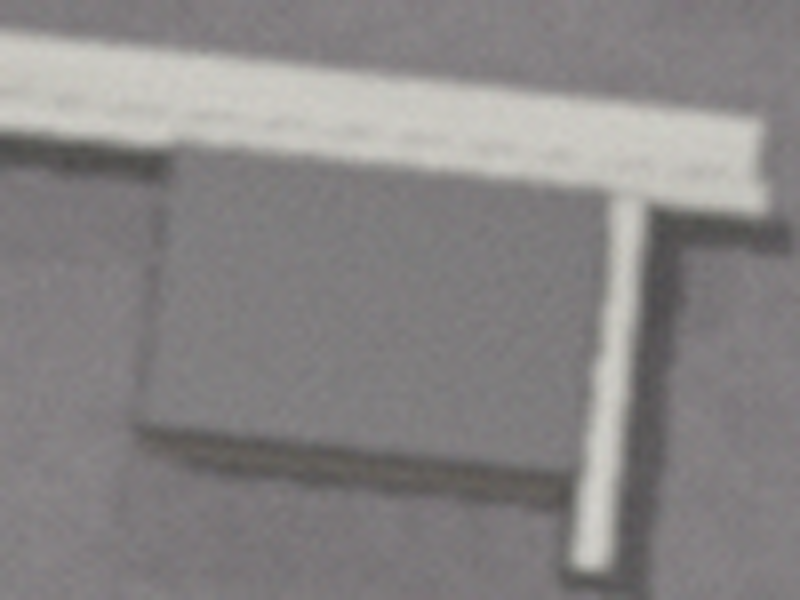

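View pics/b.png

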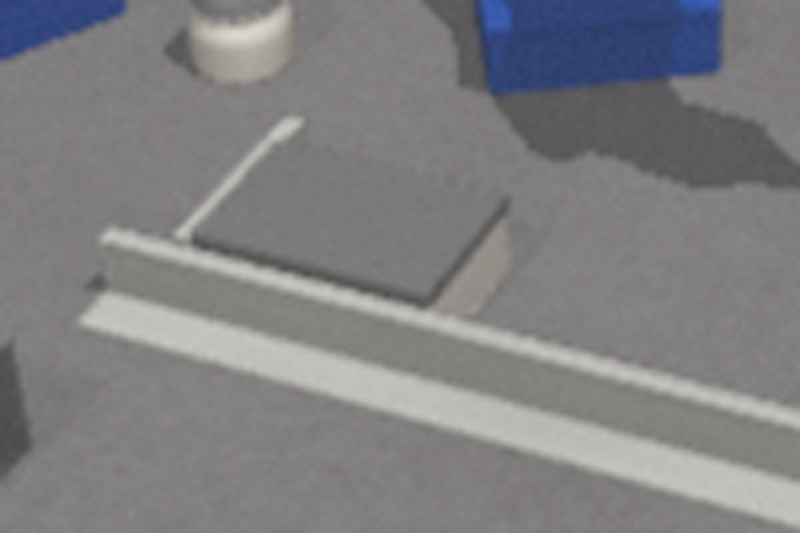

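Both views show the lid's long side against the rail and its right end against the stop, with no gap. Both stalls repeated at the same positions, and the hand is clear.

```bash
python3 -c "
from workcell import *
print(sign_off(), get_obs()['time_s'])"
```

```text
the job is handed in; nothing more can be done
the job is handed in; nothing more can be done
```

The tub sits flush against the rail with its short end up against the stop, the hand is clear, and the job was handed in at about 36 s of the 64 s allowed.

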